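# Copy a strut angle with a locking bench bevel

## Robot

A 6-joint arm with a two-finger parallel gripper is mounted at the origin on a cart in front of the work surface, level with it; the furniture and walls round the work are solid. World frame = base frame: x ahead of the robot, y to its left, z up, the work surface at z = 0. Lengths are in mm, angles in rad, forces in N, time in s.
With the tool pointing down it reaches from about 350 to 975 mm from the base axis. Payload 7.1 kg.
Tool frame: the origin (TCP) lies midway between the tips of the shut fingers; the grasp point (between the pads) lies 19 mm behind it (ctrl.grasp_offset is the distance from the TCP to the grasp point, in mm); z points along the fingers, y is the line along which they close (so a half turn about z gives the same grasp; the last joint's range is limited). The gripper opens to 88 mm and grips with 3 to 60 N. Pads are 20 mm wide; open, the fingers measure 115 mm over their backs; the gripper's body (75 mm by 178 mm) begins 61 mm behind the grasp point.
Start: joints at [-1.24, 0.423, 1.63, -0, 1.089, -0.019], TCP at [214.21, -587.127, 222.675] pointing down, gripper open.
Joint ranges: [-3, 3], [-0.9, 2.11], [0.09, 2.58], [-1.31, 4.45], [0.11, 2.69], [-2.54, 2.54]. Speed limits (rad/s): [2.39, 2.39, 3.01, 3.14, 3.14, 3.14].

## Interface

Orientations are given as a rotation vector (axis times angle).
In Python, from workcell import sensors, viewer, ctrl gives the robot as it stands. The module is installed in compiled form; this text tells all that it offers.
- The arm moves only by the shell command python3 -m handwheel 'ROWS'. ROWS is JSON, a list of rows, each a list of 7 numbers: the shift along the tool's x, y, z in mm, then the turn, a rotation vector about the tool's x, y, z in rad, then the closure, from 0 (fully open) to 1 (shut). In form: [[x, y, z, rx, ry, rz, jaw], ...]. A call has 1 to 10 rows; each row shifts and turns the commanded pose from where the row before left it, along the tool's axes as they then stand; what a row does not reach is not made up. A row lasts 1/8 s, in which the tool goes at most 62.5 mm and 10.7 degrees, less where a joint would pass 70% of its speed; a pose out of reach is approached as far as the arm can. A call is refused whole if a number of a shift passes 62.5 or a number of a turn 0.188, either way. A call with a gripper value outside its range is refused whole. The fingers move at their own pace and stop on an object; the grip force is fixed at half the most. Time passes only in rows, so rows that do not move let the fingers close. It gives the time, the measured TCP pose, the force, the opening and the grip force at its end, in the units of the state.
- sensors.get_obs(): the state, without advancing time (a new reading comes with each control period).
- viewer.get_image(name): name is "scene" or "side" or "wrist"; returns a dict with "frame" (420x560x3 uint8, blue, green, red), "fov_y" (degrees; the focal length in pixels is half the picture's height over the tangent of half this angle, whatever the lens; pixels are square), "cx", "cy" (the principal point, pixels), "distortion" ([k1, k2, p1, p2, k3] as OpenCV has them; the pictures are not rectified), "R" (3x3) and "t" (3): a world point X has camera coordinates R X + t. Camera axes: x right, y down, z forward; pixel columns grow to the right and rows downward; lengths in mm; the calibration is good to about 2 mm. A picture is of the moment at which its call begins. There is no depth.
- ctrl.close_job(): hands the job in; it is judged then, once.
The state is a dict: "t": time; "qpos": joint angles; "qvel": joint speeds; "joint_torque": joint torques, N m; "ee_pos": TCP position; "orientation": TCP orientation; "ft_force": force on the tool from outside, world axes, zero at the start; "moment": the same for the moment, N m; "width": finger opening in mm; "grasp_force": force on a finger pad.
Only numpy, scipy, OpenCV 4.12 (cv2) and the standard library are available. Lean on these libraries where they do the work, as an engineer would, in place of code of your own. Each camera call takes 0.05 s, during which the arm holds its last target. There are 200 camera calls.

## Task

Copy the angle of the screwed-down wooden strut: push the brass blade of the bench bevel flat against the strut's right side, press the red lever right down to lock the blade, then slide the locked bevel along its rail to the red stop at the right-hand end. Then lay the loose wooden strip flat on the bench against the blade's left edge, flush along it with most of its length beside the blade, and let go, leaving the bevel locked and at the stop. Leave the sanding block and the standing bolt alone.

Things in the scene. Friction and masses are not known exactly. Their poses are not given: they have to be found in the camera images.
- rail: The straight aluminium rail fixed on the bench, 460 mm along its y axis, 18 mm high, with a stop block 28 mm high at each end (the red one at the -y, right-hand end). Its origin is on the bench, half-way along; x points away from the robot, y to the left along the rail, z up (it may be turned a little). The metal lies at x = -50 to -10 mm; the bevel's pivot runs along x = 0.
- bevel (a joint): Position in m of the bevel's blue carriage along the rail: the y of the blade's pivot in the rail's frame. -0.170 is against the red right-hand stop, +0.170 against the left one. The carriage (90 mm along the rail, x = -56 to +11 mm, top 29 mm above the bench) slides with about 1.5 N of friction and cannot come off.
- bevel_post (a point): Centre of the black push block standing on the carriage, 40 mm (rail x) by 16 mm (rail y), its top 63 mm and its foot 29 mm above the bench; 35 mm to the left of the pivot (rail +y) and 30 mm nearer the robot (rail -x). Axes as the rail's.
- blade (a joint): Angle in rad of the brass blade about its vertical pivot on the carriage. 0: square to the rail, along rail +x; positive: tip to the left (+y). Range -0.32 to 0.32. While the lever is up it swings stiffly (2 to 6 N at its middle) and stays where left; pushing it moves the carriage too. Ease off it slowly: it can spring back. Lever down: a toothed lock (steps of 0.02 rad, may nudge it 0.01) holds it to 2 N m.
- blade_edge (a point): Point on the straight left (gauging) edge of the blade, 110 mm from the pivot and 12 mm above the bench. x points along the blade to its tip, y square to the edge, to the left, z up. The blade is 24 mm wide (its right edge at y = -24 mm here), 14 mm high (5 to 19 mm above the bench) and reaches from the pivot to 200 mm from it; a round hub of 17 mm radius surrounds the pivot.
- lever (a joint): Angle in rad of the red cam lever on the carriage. 0: leaning up at 34 degrees (blade free); 0.60: level, 0.66: fully down (blade locked); it stays where it is left. It swings down to the right (rail -y) about a hinge parallel to rail x, 37 mm above the bench, 28 mm to the right of the pivot. Pressed straight down near its end it takes 1 to 5 N.
- lever_tip (a point): Point on the lever's axis 60 mm from its hinge, 6 mm short of its round red end; the red grip is 12 mm thick.
- pattern: The strut to copy: pine strip 42 x 180 x 21 mm, screwed flat to the bench with two steel screws, to the left of the blade and beyond the rail. Origin at the centre of its underside, y along its length, x across it; its +x face (21 mm from the centre) is the right side, towards the blade. Its length points roughly away from the robot, up to 0.25 rad off square to the rail.
- strip_center (a point): Centre of the loose pine strip, 42 x 180 x 21 mm, 0.11 kg, lying flat on the bench at the right, beyond the red stop; y along its length, x across it, z up. Grasp it across the 42 mm.
- sanding_block: Brown sanding block 40 x 70 x 26 mm, a bystander. Origin at the centre of its underside.
- hex_bolt: Steel bolt standing on its head, 21 x 18 x 54 mm, a bystander. Origin at the centre of its underside.
Mind the look-alikes: they are no part of the job. Leave any turquoise look-alike of the pattern alone.

How it is judged:
By the outcome, as a careful person would: the job done as asked, in the order asked, and still so for the second after the job is handed in, with the robot touching nothing.
It also fails if it takes over 72 s, if anything falls off the work surface, if the arm or the gripper's body presses on something with over 40 N, if the wrist force passes 120 N, or if a joint passes its speed limit or range.

## Working session

There is one attempt and no reset: what is moved stays moved. The work goes in short steps, Python scripts to look and compute and a shell command to move; the robot and the scene stay as the last step left them, time stands still between calls to the robot, and variables do not carry over. Pictures are saved under pics/ and viewed, at most 10 in all, crops included, and the job is handed in when it is done.

```bash
mkdir -p pics; cat > h.py <<'E'
import numpy as np, cv2
from workcell import sensors, viewer, ctrl
from scipy.spatial.transform import Rotation as Ro
def K(c):
    f=c["frame"].shape[0]/2/np.tan(np.radians(c["fov_y"])/2)
    return np.array([[f,0,c["cx"]],[0,f,c["cy"]],[0,0,1]])
def ray(c,uv,z):
    p=cv2.undistortPoints(np.array(uv,float).reshape(-1,1,2),K(c),np.array(c["distortion"],float)).reshape(-1,2)
    R=np.array(c["R"]);t=np.array(c["t"]);o=-R.T@t
    d=np.c_[p,np.ones(len(p))]@R
    z=np.broadcast_to(z,len(p))
    return o+d*((z-o[2])/d[:,2])[:,None]
def proj(c,X):
    r,_=cv2.Rodrigues(np.array(c["R"],float))
    return cv2.projectPoints(np.array(X,float).reshape(-1,1,3),r,np.array(c["t"],float),K(c),np.array(c["distortion"],float))[0].reshape(-1,2)
def st():
    o=sensors.get_obs();R=Ro.from_rotvec(o["orientation"]).as_matrix()
    print("t",round(o["t"],2),"p",np.round(o["ee_pos"],1),"x",np.round(R[:,0],3),"y",np.round(R[:,1],3),"F",np.round(o["ft_force"],1),"w",round(o["width"],1))
    return o,R
E
python3 - <<'E'
from h import *
import pickle
st()
cs={n:viewer.get_image(n) for n in("scene","side","wrist")}
pickle.dump(cs,open("c0.pkl","wb"))
for n,c in cs.items():
    print(n,c["fov_y"],np.round(-np.array(c["R"]).T@np.array(c["t"])),c["distortion"])
    cv2.imwrite(f"pics/{n}0.png",cv2.resize(c["frame"],(800,600),interpolation=cv2.INTER_CUBIC))
E
```

```text
t 0.0 p [ 214.  -586.6  221.9] x [0.939 0.343 0.   ] y [ 0.343 -0.939 -0.002] F [0.6 0.6 0.2] w 87.7
scene 50.60009354937208 [-293.  762. 1348.] [-0.14391018  0.          0.          0.          0.        ]
side 52.72853189117142 [ 256. 1474.  811.] [0.0418952 0.        0.        0.        0.       ]
wrist 65.45509404300861 [ 284. -561.  383.] [-0.0801631  0.         0.         0.         0.       ]
```

View pics/scene0.png

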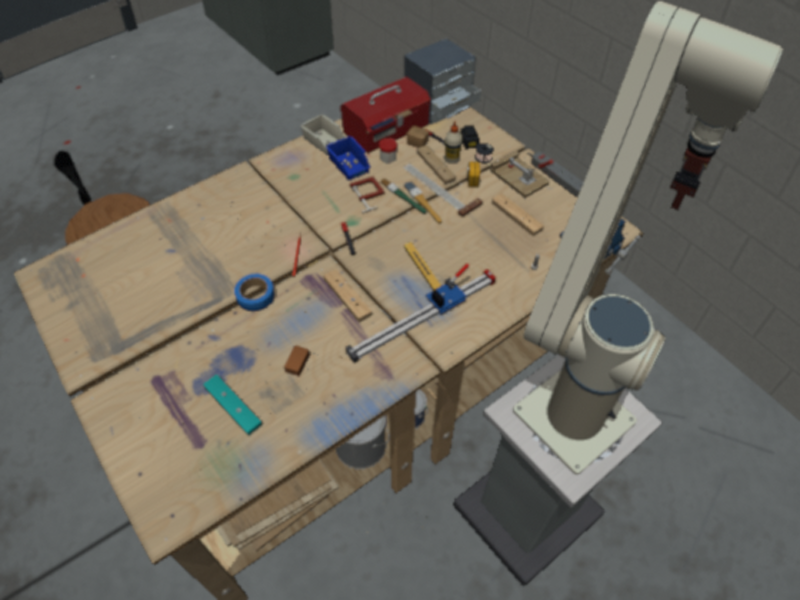

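View pics/side0.png

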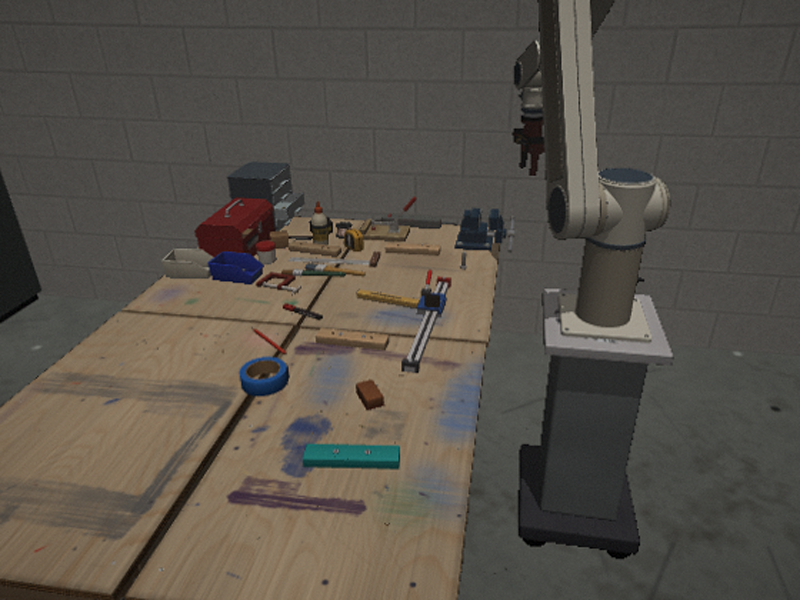

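The scene view shows the rail from (350,353) to its red end at (490,278), with the bevel near (445,297). A pine strut with screws lies at (348,296) and a turquoise look-alike at (232,404), which I leave alone. The loose strip is probably (517,214), with another wooden piece at (437,163). The sanding block is at (297,360) and the bolt at (535,263). I'll enlarge to confirm.

```bash
python3 - <<'E'
from h import *
import pickle
cs=pickle.load(open("c0.pkl","rb"))
f=cs["scene"]["frame"]
cv2.imwrite("pics/crop1.png",cv2.resize(f[90:260,215:415],(0,0),fx=3.5,fy=3.5,interpolation=cv2.INTER_CUBIC)) # 200x170
E
```

```text
(no output)
```

View pics/crop1.png

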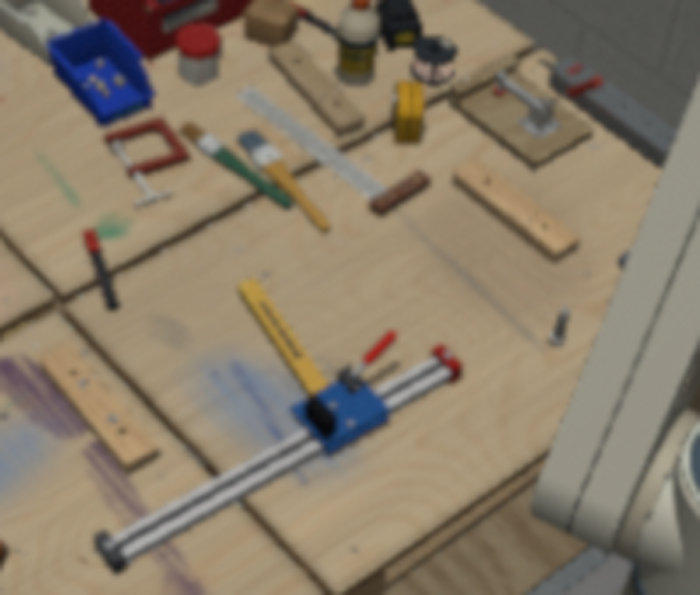

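The enlarged crop shows these things:
- Pattern with two steel screws: crop (100,408).
- Bevel: crop (340,412).
- Lever grip: crop (380,347).
- Red stop: crop (448,362).
- Candidates for the loose strip: (515,210), plain pine to the right beyond the red stop, and (317,88), greyish and at the back beyond the bench tools. I take (515,210), as it fits the description.

```bash
python3 - <<'E'
from h import *
import pickle
c=pickle.load(open("c0.pkl","rb"))["scene"]
def P(n,uv,z):
    q=ray(c,np.array(uv)/3.5+[215,90]-.36,z); print(n,np.round(q).tolist()); return q
P("rail ends",[(112,545),(448,358)],28)
q=P("pattern top far-l,far-r,near-r,near-l",[(43,360),(70,346),(157,453),(128,467)],21)
print("len",np.linalg.norm(q[0]-q[3]),np.linalg.norm(q[0]-q[1]))
q=P("strip fl fr nr nl",[(455,177),(474,162),(577,242),(553,256)],21)
print("len",np.linalg.norm(q[0]-q[3]),np.linalg.norm(q[0]-q[1]))
P("scrap",[(275,55),(360,125)],20)
P("bolt",[(557,343)],0);P("post",[(319,407)],63)
P("blade tip l,r",[(240,288),(260,281)],19);P("blade near hub",[(310,393)],19)
P("lever tip,hingeish",[(393,337),(352,377)],[70,37])
E
python3 -c "
import pickle,cv2
c=pickle.load(open('c0.pkl','rb'))['wrist']['frame'];cv2.imwrite('pics/w.png',c)"
```

```text
rail ends [[460.0, 321.0, 28.0], [435.0, -119.0, 28.0]]
pattern top far-l,far-r,near-r,near-l [[712.0, 238.0, 21.0], [711.0, 203.0, 21.0], [530.0, 213.0, 21.0], [534.0, 248.0, 21.0]]
len 178.41551910751292 35.50042369347554
strip fl fr nr nl [[651.0, -332.0, 21.0], [656.0, -370.0, 21.0], [478.0, -373.0, 21.0], [479.0, -333.0, 21.0]]
len 171.07608006260517 38.628387795309045
scrap [[972.0, -303.0, 20.0], [796.0, -302.0, 20.0]]
bolt [[390.0, -254.0, 0.0]]
post [[449.0, 60.0, 63.0]]
blade tip l,r [[666.0, -5.0, 19.0], [660.0, -30.0, 19.0]]
blade near hub [[496.0, 31.0, 19.0]]
lever tip,hingeish [[471.0, -63.0, 70.0], [474.0, -10.0, 37.0]]
```

```bash
python3 -m handwheel '[[0,0,0,0,0,0.136,1],[0,0,0,0,0,0.136,1],[0,0,0,0,0,0.136,1],[32,-48,0,0,0,0,1],[32,-48,0,0,0,0,1],[32,-48,0,0,0,0,1],[32,-48,0,0,0,0,1],[32,-48,0,0,0,0,1],[32,-48,0,0,0,0,1],[32,-48,0,0,0,0,1]]' && python3 -m handwheel '[[32,-48,0,0,0,0,1],[32,-48,0,0,0,0,1],[32,-48,0,0,0,0,1],[32,-48,0,0,0,0,1],[0,0,0,0,0,0,1],[0,0,0,0,0,0,1]]'
python3 - <<'E'
from h import *
import pickle
st()
c=viewer.get_image("wrist");pickle.dump(c,open("c1.pkl","wb"))
print(np.round(-c["R"].T@c["t"]))
cv2.imwrite("pics/w1.png",cv2.resize(c["frame"],(800,600),interpolation=cv2.INTER_CUBIC))
E
```

```text
t: 1.4
ee_pos: [458.2, -263.1, 222.7]
orientation: [3.14, -0.092, 0.0]
ft_force: [1.0, -0.2, 0.4]
width: 0.3
grasp_force: 0.0
t: 2.15
ee_pos: [595.6, -80.6, 222.2]
orientation: [3.14, -0.09, -0.002]
ft_force: [-0.0, 0.4, -0.4]
width: 0.4
grasp_force: 0.0
t 2.15 p [595.6 -80.6 222.2] x [ 0.998 -0.057 -0.001] y [-0.057 -0.998  0.   ] F [-0.   0.4 -0.4] w 0.4
[671. -84. 383.]
```

View pics/w1.png

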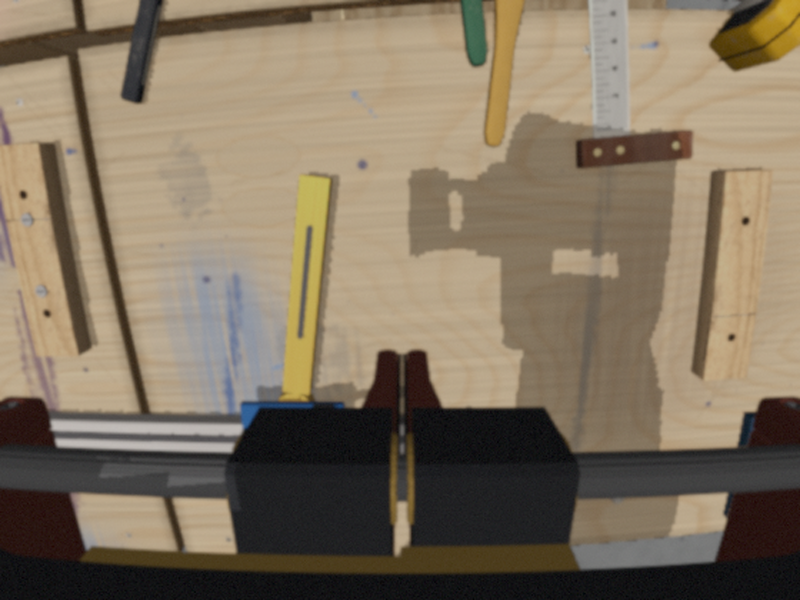

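The wrist view shows the pattern's top right edge (40,143)–(78,352), the blade (303,176)–(285,395), the strip's top (722,171),(770,170),(748,380),(700,377), and the rail behind the gripper.

```bash
python3 - <<'E'
from h import *
import pickle
c=pickle.load(open("c1.pkl","rb"))
def P(n,uv,z):
    q=ray(c,np.array(uv)*.7-.15,z); d=q[0]-q[-1];print(n,np.round(q,1).tolist(),"len",np.linalg.norm(d),"yaw",np.arctan2(d[1],d[0])); return q
P("pat R",[(40,143),(78,352)],21)
P("blade L",[(303,176),(285,395)],19);P("blade R",[(326,177),(311,395)],19)
P("strip L",[(722,171),(704,377)],21);P("strip R",[(770,170),(748,380)],21)
P("rail far edge",[(50,412),(240,403)],18);P("carr",[(243,403),(345,403)],29)
E
```

```text
pat R [[714.6, 195.4, 21.0], [540.9, 204.3, 21.0]] len 173.99043516202426 yaw -0.05074278142907541
blade L [[672.4, -9.9, 19.0], [491.3, 26.7, 19.0]] len 184.70175970692503 yaw -0.19976826504433867
blade R [[670.5, -27.3, 19.0], [490.2, 4.1, 19.0]] len 182.99753695551692 yaw -0.1726148267329307
strip L [[661.1, -335.0, 21.0], [485.7, -340.5, 21.0]] len 175.54378835894516 yaw 0.03132799139677804
strip R [[661.2, -376.9, 21.0], [479.3, -383.9, 21.0]] len 182.01803924861633 yaw 0.038715869918413436
rail far edge [[482.2, 251.9, 18.0], [485.0, 68.1, 18.0]] len 183.83634012416422 yaw 1.5862165849344851
carr [[490.5, 60.9, 29.0], [486.2, -26.2, 29.0]] len 87.19756670249296 yaw 1.521428954438214
```

```bash
python3 -m handwheel '[[0,0,53,0,0,0,1],[0,0,53,0,0,0,1],[0,0,53,0,0,0,1],[0,0,45,0,0,0,1],[0,0,8,0,0,0,1],[0,0,0,0,0,0,1],[0,-20,0,0,0,0,1],[0,-15,0,0,0,0,1],[0,-10,0,0,0,0,1],[0,-10,0,0,0,0,1]]' && python3 -m handwheel '[[0,-12,0,0,0,0,1],[0,-12,0,0,0,0,1],[0,-12,0,0,0,0,1],[0,-12,0,0,0,0,1],[0,-12,0,0,0,0,1],[0,-12,0,0,0,0,1],[0,-12,0,0,0,0,1],[0,-12,0,0,0,0,1],[0,-12,0,0,0,0,1],[0,-12,0,0,0,0,1]]'
```

```text
t: 3.45
ee_pos: [600.0, -24.6, 11.2]
orientation: [3.14, -0.09, 0.002]
ft_force: [1.1, -2.1, 0.1]
width: 0.9
grasp_force: 1.2
t: 4.7
ee_pos: [606.5, 95.0, 10.7]
orientation: [3.14, -0.091, -0.0]
ft_force: [0.3, -2.1, 0.7]
width: 0.8
grasp_force: 0.8
```

```bash
python3 -m handwheel '[[0,-12,0,0,0,0,1],[0,-12,0,0,0,0,1],[0,-12,0,0,0,0,1],[0,-8,0,0,0,0,1],[0,-4,0,0,0,0,1],[0,-3,0,0,0,0,1],[0,-2,0,0,0,0,1]]' && python3 -m handwheel '[[0,-2,0,0,0,0,1],[0,-2,0,0,0,0,1],[0,-2,0,0,0,0,1]]' && python3 -m handwheel '[[0,-2,0,0,0,0,1],[0,-2,0,0,0,0,1],[0,-2,0,0,0,0,1]]'
```

```text
t: 5.58
ee_pos: [609.5, 147.0, 10.6]
orientation: [3.14, -0.092, -0.0]
ft_force: [0.6, -2.1, -0.0]
width: 0.6
grasp_force: 0.7
t: 5.95
ee_pos: [609.9, 153.1, 10.7]
orientation: [3.14, -0.092, -0.0]
ft_force: [0.1, -2.4, -0.5]
width: 0.2
grasp_force: 0.7
t: 6.32
ee_pos: [610.3, 159.3, 10.7]
orientation: [3.14, -0.091, -0.0]
ft_force: [0.0, -1.8, -0.4]
width: 0.4
grasp_force: 0.7
```

```bash
python3 -m handwheel '[[0,-1.5,0,0,0,0,1],[0,-1.5,0,0,0,0,1]]' && python3 -m handwheel '[[0,-1.5,0,0,0,0,1],[0,-1.5,0,0,0,0,1]]' && python3 -m handwheel '[[0,-1.5,0,0,0,0,1],[0,-1.5,0,0,0,0,1]]'
```

```text
t: 6.58
ee_pos: [610.6, 161.8, 10.7]
orientation: [3.14, -0.091, 0.0]
ft_force: [2.2, -5.7, -1.0]
width: 0.1
grasp_force: 2.5
t: 6.82
ee_pos: [611.4, 164.5, 10.7]
orientation: [3.14, -0.091, 0.002]
ft_force: [3.0, -5.5, -1.4]
width: 0.5
grasp_force: 2.7
t: 7.08
ee_pos: [611.8, 167.5, 10.8]
orientation: [3.14, -0.091, 0.003]
ft_force: [3.9, -6.3, -0.7]
width: 0.0
grasp_force: 2.9
```

```bash
python3 - <<'E'
from h import *
c=viewer.get_image("wrist");f=c["frame"]
print(proj(c,[[600,200,20]]))
cv2.imwrite("pics/w2.png",cv2.resize(f[60:330,60:420],(0,0),fx=2.2,fy=2.2,interpolation=cv2.INTER_CUBIC))
E
```

```text
[[221.22617287 296.31429124]]
```

View pics/w2.png

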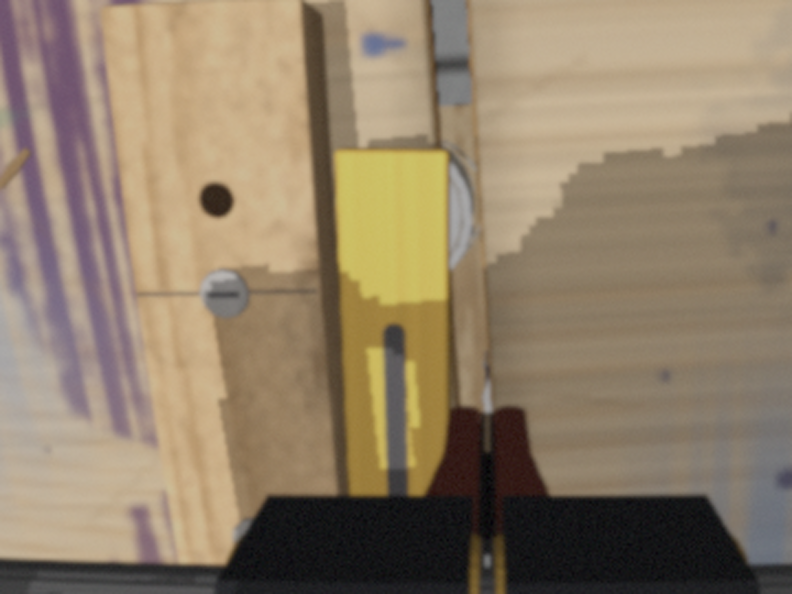

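The blade's left edge runs (335,150)–(348,495) and the strut's top edge (305,0)–(340,490), so the near end touches and about 0.03 rad remains. I keep pushing.

```bash
python3 -m handwheel '[[0,-1,0,0,0,0,1],[0,-1,0,0,0,0,1]]' && python3 -m handwheel '[[0,-1,0,0,0,0,1],[0,-1,0,0,0,0,1]]'
```

```text
t: 7.38
ee_pos: [612.1, 169.3, 10.9]
orientation: [3.14, -0.091, 0.003]
ft_force: [3.8, -8.0, -1.4]
width: 0.4
grasp_force: 3.6
t: 7.62
ee_pos: [612.2, 169.7, 10.8]
orientation: [3.137, -0.089, 0.003]
ft_force: [4.9, -17.3, 1.4]
width: 0.5
grasp_force: 8.9
```

```bash
python3 -m handwheel '[[0,-0.6,0,0,0,0,1],[0,0,0,0,0,0,1]]' && python3 -m handwheel '[[0,0.3,0,0,0,0,1],[0,0.3,0,0,0,0,1],[0,0.3,0,0,0,0,1],[0,0.3,0,0,0,0,1],[0,0.3,0,0,0,0,1],[0,0.3,0,0,0,0,1],[0,0.3,0,0,0,0,1],[0,0.3,0,0,0,0,1],[0,0.3,0,0,0,0,1],[0,0.3,0,0,0,0,1]]' && python3 -m handwheel '[[0,0.2,0,0,0,0,1],[0,0.2,0,0,0,0,1],[0,0.2,0,0,0,0,1],[0,0.2,0,0,0,0,1],[0,0.2,0,0,0,0,1],[0,0.2,0,0,0,0,1],[0,0.2,0,0,0,0,1],[0,0.2,0,0,0,0,1],[0,0.3,0,0,0,0,1],[0,0.5,0,0,0,0,1]]'
python3 - <<'E'
from h import *
import pickle
c=viewer.get_image("wrist");pickle.dump(c,open("c2.pkl","wb"))
cv2.imwrite("pics/w3.png",cv2.resize(c["frame"][60:330,60:420],(0,0),fx=2.2,fy=2.2,interpolation=cv2.INTER_CUBIC))
E
```

```text
t: 7.88
ee_pos: [612.2, 169.7, 10.9]
orientation: [3.137, -0.09, 0.002]
ft_force: [4.8, -17.6, 0.9]
width: 0.6
grasp_force: 8.6
t: 9.12
ee_pos: [611.6, 169.5, 10.9]
orientation: [-3.14, 0.092, -0.002]
ft_force: [1.4, -3.3, 0.5]
width: 0.5
grasp_force: 1.3
t: 10.38
ee_pos: [610.8, 167.2, 10.7]
orientation: [3.14, -0.091, -0.0]
ft_force: [-0.4, 0.1, -0.1]
width: 0.2
grasp_force: 0.0
```

View pics/w3.png

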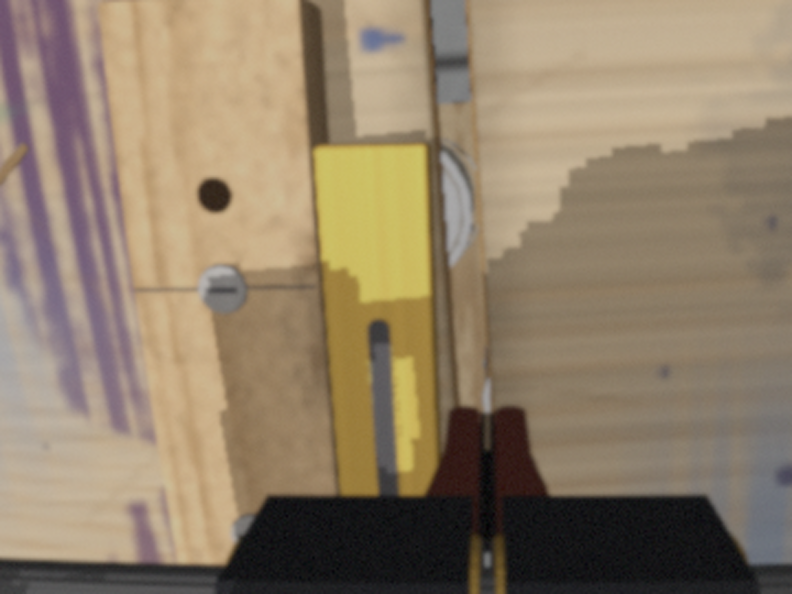

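The picture shows the blade edge (315,147)–(340,495) parallel to and touching the strut's edge, with no spring-back. I back away, rise and go towards the lever.

```bash
python3 -m handwheel '[[0,4,0,0,0,0,1],[0,16,0,0,0,0,1],[0,0,-40,0,0,0,1],[0,0,-50,0,0,0,1],[-30,10,0,0,0,0,1],[-35,10,0,0,0,0,1],[-35,10,0,0,0,0,1],[-26,11,0,0,0,0,1],[0,0,0,0,0,0,1],[0,0,0,0,0,0,1]]'
python3 - <<'E'
from h import *
st()
from scipy.optimize import least_squares
cs={n:viewer.get_image(n) for n in("scene","side")}
# red grip pixels near expected lever
E=[[482,117,70]];out={}
for n,c in cs.items():
    p=proj(c,E)[0];f=c["frame"].astype(int);h=cv2.cvtColor(c["frame"],cv2.COLOR_BGR2HSV)
    m=((h[...,0]<8)|(h[...,0]>172))&(h[...,1]>150)&(h[...,2]>90)
    v,u=np.nonzero(m);k=np.hypot(u-p[0],v-p[1])<30
    print(n,p,k.sum(),(u[k].mean(),v[k].mean()) if k.any() else None)
    a=np.c_[u[k],v[k]];out[n]=a
    i=[np.round(p).astype(int)][0]
    x0,y0=max(i[0]-60,0),max(i[1]-50,0)
    cv2.imwrite(f"pics/l_{n}.png",cv2.resize(c["frame"][y0:y0+100,x0:x0+120],(0,0),fx=3.3,fy=5.0 if 0 else 3.3,interpolation=cv2.INTER_CUBIC)); print(x0,y0)
if all(len(a) for a in out.values()):
    r=least_squares(lambda X:np.concatenate([proj(cs[n],[X])[0]-out[n].mean(0) for n in cs]),E[0]);print(r.x,r.fun)
a=cv2.imread("pics/l_scene.png");b=cv2.imread("pics/l_side.png");cv2.imwrite("pics/l.png",np.hstack([a,b]))
E
```

```text
t: 11.68
ee_pos: [482.8, 113.5, 101.1]
orientation: [-3.14, 0.092, -0.003]
ft_force: [0.1, -0.5, 0.2]
width: 0.6
grasp_force: 0.0
t 11.68 p [482.8 113.5 101.1] x [ 0.998 -0.059  0.002] y [-0.059 -0.998 -0.   ] F [ 0.1 -0.5  0.2] w 0.6
scene [288.07854392 206.6256678 ] 21 (np.float64(285.5238095238095), np.float64(209.42857142857142))
228 157
side [290.67678928 210.98447671] 4 (np.float64(290.75), np.float64(212.0))
231 161
[477.57219434 133.27483153  73.41571424] [-0.1773554  -0.48902142  0.39705149  0.33823589]
```

View pics/l.png

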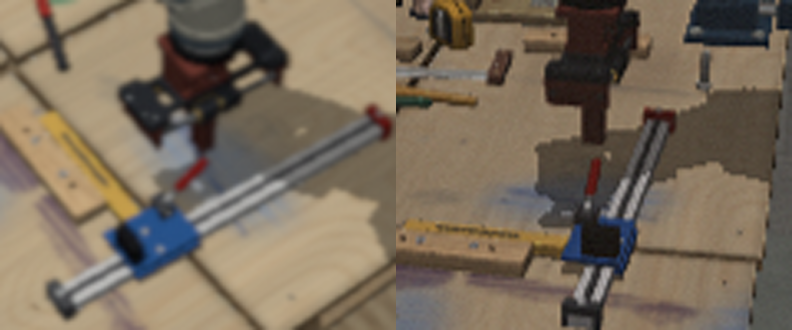

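The crops show the red lever grip: from (178,187) to its tip (207,160) in the scene view, and from (590,193) to its tip (598,158) in the side view. The fingers are above and to the right of it.

```bash
python3 - <<'E'
from h import *
from scipy.optimize import least_squares
cs={n:viewer.get_image(n) for n in("scene","side")}
def tri(a,b):
    A=np.array(a)/3.3+[228,157]-.35;B=(np.array(b)-[396,0])/3.3+[231,161]-.35
    r=least_squares(lambda X:np.concatenate([proj(cs["scene"],[X])[0]-A,proj(cs["side"],[X])[0]-B]),[480,120,60]);print(np.round(r.x,1),np.round(r.fun,1))
tri((206,161),(598,159));tri((178,187),(590,192));tri((130,243),(600,238)) 
E
```

```text
[478.5 110.7  75.9] [-0. -0.  0.  0.]
[481.8 147.1  53.6] [ 0.  0. -0. -0.]
[456.9 232.3  47.6] [-0. -0.  0.  0.]
```

```bash
python3 -m handwheel '[[-3,-3,0,0,0,0,1],[0,0,20,0,0,0,1],[0,0,8,0,0,0,1],[0,0,6,0,0,0,1],[0,0,6,0,0,0,1],[0,0,6,0,0,0,1],[0,0,5,0,0,0,1],[0,0,4,0,0,0,1]]' && python3 -m handwheel '[[0,0,2,0,0,0,1],[0,0,2,0,0,0,1],[0,0,1,0,0,0,1]]'
```

```text
t: 12.88
ee_pos: [478.9, 116.8, 45.6]
orientation: [-3.14, 0.091, -0.001]
ft_force: [-0.2, -0.7, 3.4]
width: 0.5
grasp_force: 1.4
t: 13.25
ee_pos: [478.9, 116.8, 40.8]
orientation: [-3.14, 0.091, -0.001]
ft_force: [1.4, -2.5, 4.4]
width: 0.6
grasp_force: 2.2
```

```bash
python3 -m handwheel '[[0,0,1,0,0,0,1],[0,0,0.5,0,0,0,1]]' && python3 -m handwheel '[[0,0,1,0,0,0,1],[0,0,0.5,0,0,0,1]]'
```

```text
t: 13.5
ee_pos: [479.0, 116.8, 39.4]
orientation: [-3.14, 0.091, -0.001]
ft_force: [0.5, -2.1, 9.0]
width: 0.6
grasp_force: 4.8
t: 13.75
ee_pos: [479.1, 116.8, 38.6]
orientation: [-3.14, 0.091, -0.002]
ft_force: [-2.2, -3.4, 18.9]
width: 0.4
grasp_force: 9.8
```

```bash
python3 -m handwheel '[[0,0,-3,0,0,0,1],[0,0,-25,0,0,0,1],[0,0,-45,0,0,0,1],[-10,-50,0,0,0,0,1],[-10,-50,0,0,0,0,1],[-11,-53,0,0,0,0,1],[0,0,0,0,0,0,1],[0,0,35,0,0,0,1],[0,0,28,0,0,0,1],[0,0,6,0,0,0,1]]' && python3 -m handwheel '[[0,6,0,0,0,0,1],[0,6,0,0,0,0,1],[0,6,0,0,0,0,1],[0,8,0,0,0,0,1],[0,10,0,0,0,0,1],[0,12,0,0,0,0,1]]'
```

```text
t: 15.0
ee_pos: [454.9, 269.7, 39.8]
orientation: [3.138, -0.092, -0.006]
ft_force: [0.4, -1.2, 0.2]
width: 0.7
grasp_force: 0.0
t: 15.75
ee_pos: [454.1, 223.0, 42.0]
orientation: [-3.14, 0.091, -0.002]
ft_force: [0.9, 2.0, 0.2]
width: 0.5
grasp_force: 0.8
```

```bash
python3 -m handwheel '[[0,14,0,0,0,0,1],[0,14,0,0,0,0,1],[0,14,0,0,0,0,1],[0,14,0,0,0,0,1],[0,14,0,0,0,0,1],[0,14,0,0,0,0,1],[0,14,0,0,0,0,1],[0,14,0,0,0,0,1],[0,14,0,0,0,0,1],[0,14,0,0,0,0,1]]' && python3 -m handwheel '[[0,14,0,0,0,0,1],[0,14,0,0,0,0,1],[0,14,0,0,0,0,1],[0,10,0,0,0,0,1],[0,6,0,0,0,0,1],[0,4,0,0,0,0,1],[0,4,0,0,0,0,1],[0,4,0,0,0,0,1]]'
```

```text
t: 17.0
ee_pos: [445.5, 82.8, 41.7]
orientation: [-3.14, 0.091, 0.0]
ft_force: [0.3, 1.8, 0.0]
width: 0.6
grasp_force: 0.9
t: 18.0
ee_pos: [441.3, 13.8, 41.6]
orientation: [-3.14, 0.091, 0.001]
ft_force: [-0.2, 2.4, -0.4]
width: 0.4
grasp_force: 0.8
```

```bash
python3 -m handwheel '[[0,5,0,0,0,0,1],[0,4,0,0,0,0,1],[0,3,0,0,0,0,1],[0,3,0,0,0,0,1]]' && python3 -m handwheel '[[0,3,0,0,0,0,1],[0,3,0,0,0,0,1]]' && python3 -m handwheel '[[0,3,0,0,0,0,1],[0,2,0,0,0,0,1]]'
```

```text
t: 18.5
ee_pos: [440.5, -1.3, 41.6]
orientation: [-3.14, 0.091, 0.001]
ft_force: [-1.1, 2.2, -1.4]
width: 0.6
grasp_force: 0.8
t: 18.75
ee_pos: [440.2, -7.3, 41.7]
orientation: [3.14, -0.091, -0.0]
ft_force: [-0.6, 1.1, -0.6]
width: 0.8
grasp_force: 0.8
t: 19.0
ee_pos: [440.0, -12.3, 41.7]
orientation: [3.14, -0.092, 0.0]
ft_force: [-0.5, 1.1, 0.3]
width: 0.5
grasp_force: 0.8
```

```bash
python3 -m handwheel '[[0,3,0,0,0,0,1],[0,2,0,0,0,0,1]]' && python3 -m handwheel '[[0,2,0,0,0,0,1],[0,2,0,0,0,0,1]]' && python3 -m handwheel '[[0,1.5,0,0,0,0,1],[0,1.5,0,0,0,0,1]]'
```

```text
t: 19.25
ee_pos: [439.8, -17.0, 41.7]
orientation: [-3.14, 0.092, -0.0]
ft_force: [0.4, 18.3, 0.3]
width: 0.5
grasp_force: 9.1
t: 19.5
ee_pos: [439.8, -17.3, 41.8]
orientation: [-3.135, 0.097, -0.0]
ft_force: [2.3, 54.2, 1.0]
width: 0.2
grasp_force: 27.3
t: 19.75
ee_pos: [439.8, -17.5, 41.8]
orientation: [-3.131, 0.099, -0.0]
ft_force: [5.4, 79.8, 2.1]
width: 0.3
grasp_force: 39.5
```

```bash
python3 -m handwheel '[[0,-2,0,0,0,0,1],[0,-4,0,0,0,0,1],[0,-10,0,0,0,0,1],[0,0,-50,0,0,0,1],[0,0,-50,0,0,0,1],[16,49,-20,0,0,0,0.2],[16,49,-20,0,0,0,0.2],[16,49,-10,0,0,0,0.2],[16,50,0,0,0,0,0.2],[16,50,0,0,0,0,0.2]]' && python3 -m handwheel '[[16,50,0,0,0,0,0.2],[13,50,0,0,0,0,0.2],[0,0,0,0,0,0,0.2],[0,0,0,0,0,0,0.2]]'
python3 - <<'E'
from h import *
import pickle
st()
c=viewer.get_image("wrist");pickle.dump(c,open("c4.pkl","wb"))
cv2.imwrite("pics/w4.png",cv2.resize(c["frame"],(800,600),interpolation=cv2.INTER_CUBIC))
E
```

```text
t: 21.0
ee_pos: [506.1, -261.5, 192.1]
orientation: [3.139, -0.093, 0.001]
ft_force: [1.0, 0.3, -0.2]
width: 47.1
grasp_force: 0.0
t: 21.5
ee_pos: [528.3, -360.4, 191.2]
orientation: [-3.139, 0.093, 0.002]
ft_force: [0.5, -0.2, 0.4]
width: 70.5
grasp_force: 0.0
t 21.5 p [ 528.3 -360.4  191.2] x [ 0.998 -0.059 -0.001] y [-0.059 -0.998 -0.001] F [ 0.5 -0.2  0.4] w 70.5
```

View pics/w4.png

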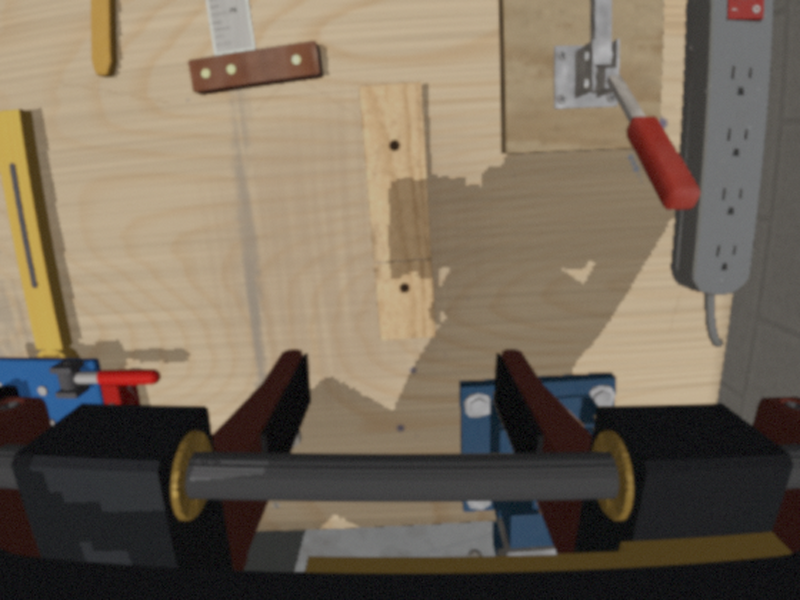

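The wrist view shows the strip's top face at (362,86),(427,85),(433,337),(382,338). The blade is at left, edges (21,110)–(65,350). The lever lies level at (125,378), and the carriage is against the red stop.

```bash
python3 - <<'E'
from h import *
import pickle
c=pickle.load(open("c4.pkl","rb"))
def P(n,uv,z):
    q=ray(c,np.array(uv)*.7-.15,z); d=q[0]-q[-1];print(n,np.round(q,1).tolist(),"len",np.round(np.linalg.norm(d),1),"yaw",np.arctan2(d[1],d[0])); return q
a=P("strip L",[(362,86),(382,338)],21);b=P("strip R",[(422,85),(434,337)],21)
print((a.mean(0)+b.mean(0))/2)
P("blade R",[(21,110),(65,350)],19);P("blade L",[(0,112),(36,350)],19)
print(np.round(c["R"],3))
E
```

```text
strip L [[660.6, -341.5, 21.0], [483.6, -342.5, 21.0]] len 177.0 yaw 0.005273577992406932
strip R [[658.8, -381.2, 21.0], [482.1, -381.6, 21.0]] len 176.7 yaw 0.002337497602890851
[ 571.26533171 -361.71377742   21.        ]
blade R [[668.6, -96.1, 19.0], [486.5, -87.2, 19.0]] len 182.3 yaw -0.04917952310482132
blade L [[669.5, -78.5, 19.0], [487.7, -60.9, 19.0]] len 182.6 yaw -0.09614176161002118
[[-0.059 -0.998 -0.   ]
 [-0.96   0.057  0.274]
 [-0.273  0.016 -0.962]]
```

```bash
python3 -m handwheel '[[0,0,0,0,0,-0.063,0.2],[43,1,0,0,0,0,0.2],[0,0,50,0,0,0,0.2],[0,0,50,0,0,0,0.2],[0,0,50,0,0,0,0.2],[0,0,30,0,0,0,0.2],[0,0,6,0,0,0,0.2],[0,0,0,0,0,0,0.2]]' && python3 -m handwheel '[[0,0,0,0,0,0,1],[0,0,0,0,0,0,1],[0,0,0,0,0,0,1],[0,0,0,0,0,0,1],[0,0,0,0,0,0,1]]'
```

```text
t: 22.55
ee_pos: [572.4, -361.1, 6.5]
orientation: [3.141, 0.009, 0.001]
ft_force: [0.2, -0.7, -0.3]
width: 70.2
grasp_force: 0.0
t: 23.18
ee_pos: [572.2, -361.9, 6.5]
orientation: [3.141, 0.007, 0.001]
ft_force: [-1.4, 0.6, 5.6]
width: 41.9
grasp_force: 30.0
```

```bash
python3 -m handwheel '[[0,0,-20,0,0,0,1],[0,0,-60,0,0,0,1],[0,0,0,0,0,0.055,1],[0.3,-43,0,0,0,0,1],[0.3,-43,0,0,0,0,1],[0.3,-43,0,0,0,0,1],[0.3,-43,0,0,0,0,1],[0.3,-43,0,0,0,0,1],[0.3,-43,0,0,0,0,1],[0.3,-43,0,0,0,0,1]]' && python3 -m handwheel '[[0.5,-45,0,0,0,0,1],[0,0,0,0,0,0,1],[0,0,40,0,0,0,1],[0,0,30,0,0,0,1],[0,0,6,0,0,0,1],[0,0,2,0,0,0,1],[0,0,1.5,0,0,0,1]]'
```

```text
t: 24.42
ee_pos: [589.3, -59.8, 86.7]
orientation: [3.141, -0.079, 0.002]
ft_force: [0.7, -0.7, -0.9]
width: 41.8
grasp_force: 30.0
t: 25.3
ee_pos: [592.9, -16.6, 7.4]
orientation: [3.141, -0.08, 0.003]
ft_force: [0.1, -0.6, -2.0]
width: 42.0
grasp_force: 30.0
```

```bash
python3 -m handwheel '[[0,0,0.8,0,0,0,1],[0,0,0,0,0,0,0.36],[0,0,0,0,0,0,0.36],[0,0,0,0,0,0,0.36],[0,0,-20,0,0,0,0.36],[0,0,-40,0,0,0,0.36],[0,-30,0,0,0,0,1],[0,-32,0,0,0,0,1],[0,0,0,0,0,0,1],[0,0,0,0,0,0,1]]' && python3 -m handwheel '[[0,0,40,0,0,0,1],[0,0,14,0,0,0,1],[0,0,0,0,0,0,1],[0,10,0,0,0,0,1],[0,8,0,0,0,0,1],[0,6,0,0,0,0,1],[0,6,0,0,0,0,1],[0,5,0,0,0,0,1],[0,5,0,0,0,0,1]]'
python3 - <<'E'
from h import *
import pickle
st()
c=viewer.get_image("wrist")
cv2.imwrite("pics/w5.png",cv2.resize(c["frame"],(800,600),interpolation=cv2.INTER_CUBIC))
E
```

```text
t: 26.55
ee_pos: [595.1, 45.4, 66.1]
orientation: [3.14, -0.078, 0.001]
ft_force: [0.7, -0.9, 0.4]
width: 20.0
grasp_force: 0.0
t: 27.68
ee_pos: [593.1, 5.6, 11.5]
orientation: [-3.14, 0.079, -0.0]
ft_force: [0.3, 1.1, -0.5]
width: 0.4
grasp_force: 0.5
t 27.68 p [593.1   5.6  11.5] x [ 0.999 -0.05   0.   ] y [-0.05  -0.999 -0.   ] F [ 0.3  1.1 -0.5] w 0.4
```

View pics/w5.png

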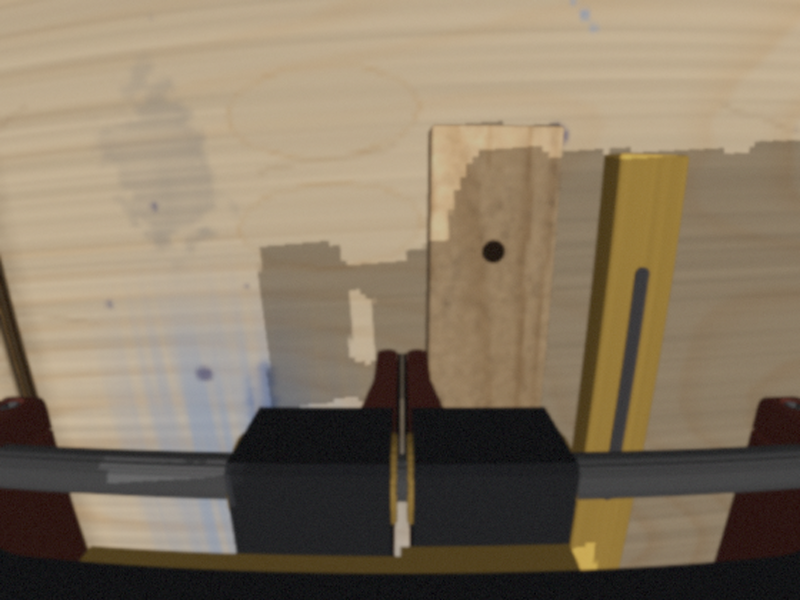

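The strip lies left of the blade, parallel to it with a gap of about 15 mm: strip edge (562,127)–(540,405), blade edge (605,160)–(575,450). I keep pushing.

```bash
python3 -m handwheel '[[0,4,0,0,0,0,1],[0,4,0,0,0,0,1],[0,3,0,0,0,0,1],[0,2,0,0,0,0,1]]' && python3 -m handwheel '[[0,1.5,0,0,0,0,1],[0,1.5,0,0,0,0,1]]' && python3 -m handwheel '[[0,1,0,0,0,0,1],[0,1,0,0,0,0,1]]'
```

```text
t: 28.22
ee_pos: [592.3, -7.4, 11.4]
orientation: [-3.141, 0.079, -0.0]
ft_force: [0.2, 0.9, 0.3]
width: 0.7
grasp_force: 0.6
t: 28.48
ee_pos: [592.1, -10.3, 11.4]
orientation: [-3.141, 0.079, 0.0]
ft_force: [-0.2, 2.3, 1.9]
width: 0.6
grasp_force: 0.6
t: 28.72
ee_pos: [592.0, -12.3, 11.3]
orientation: [3.141, -0.079, -0.0]
ft_force: [0.5, 0.6, 0.7]
width: 0.5
grasp_force: 0.6
```

```bash
python3 -m handwheel '[[0,1,0,0,0,0,1],[0,0.7,0,0,0,0,1]]' && python3 -m handwheel '[[0,0.7,0,0,0,0,1],[0,0.5,0,0,0,0,1]]'
```

```text
t: 28.98
ee_pos: [592.0, -13.9, 11.4]
orientation: [-3.14, 0.079, -0.0]
ft_force: [0.4, 2.5, 0.9]
width: 0.4
grasp_force: 1.4
t: 29.22
ee_pos: [592.3, -14.7, 11.4]
orientation: [-3.14, 0.079, -0.001]
ft_force: [2.1, 6.3, -0.4]
width: 0.5
grasp_force: 3.0
```

```bash
python3 -m handwheel '[[0,0.5,0,0,0,0,1],[0,0,0,0,0,0,1]]' && python3 -m handwheel '[[0,-0.4,0,0,0,0,1],[0,-0.4,0,0,0,0,1],[0,-0.4,0,0,0,0,1],[0,-0.5,0,0,0,0,1],[0,-1,0,0,0,0,1],[0,-4,0,0,0,0,1],[0,-20,0,0,0,0,1],[0,0,-50,0,0,0,1],[0,0,-50,0,0,0,1],[-10,0,-50,0,0,0,1]]' && python3 -m handwheel '[[-30,15,-40,0,0,0,1],[-30,0,0,0,0,0,1],[-30,0,0,0,0,0,1],[0,0,0,0,0,0,1]]'
python3 - <<'E'
from h import *
st()
c=viewer.get_image("wrist");s=viewer.get_image("side")
import pickle;pickle.dump(c,open("c6.pkl","wb"))
a=cv2.resize(c["frame"][40:340,150:450],(0,0),fx=1.8,fy=1.8,interpolation=cv2.INTER_CUBIC)
p=proj(s,[[480,-80,20]])[0].astype(int);print(p)
b=cv2.resize(s["frame"][p[1]-80:p[1]+70,p[0]-35:p[0]+35],(252,540),interpolation=cv2.INTER_CUBIC)
cv2.imwrite("pics/w6.png",np.hstack([a,b]))
E
```

```text
t: 29.48
ee_pos: [592.4, -15.0, 11.5]
orientation: [-3.14, 0.079, -0.001]
ft_force: [1.6, 5.8, -0.5]
width: 0.8
grasp_force: 3.1
t: 30.72
ee_pos: [583.5, 12.9, 162.9]
orientation: [-3.141, 0.078, -0.001]
ft_force: [-0.1, -0.6, -0.6]
width: 0.8
grasp_force: 0.0
t: 31.22
ee_pos: [490.9, 2.1, 201.6]
orientation: [-3.141, 0.078, 0.001]
ft_force: [0.5, 0.2, -1.2]
width: 0.3
grasp_force: 0.0
t 31.23 p [490.9   2.1 201.6] x [ 0.999 -0.049 -0.001] y [-0.049 -0.999 -0.   ] F [ 0.5  0.2 -1.2] w 0.3
[298 199]
```

View pics/w6.png

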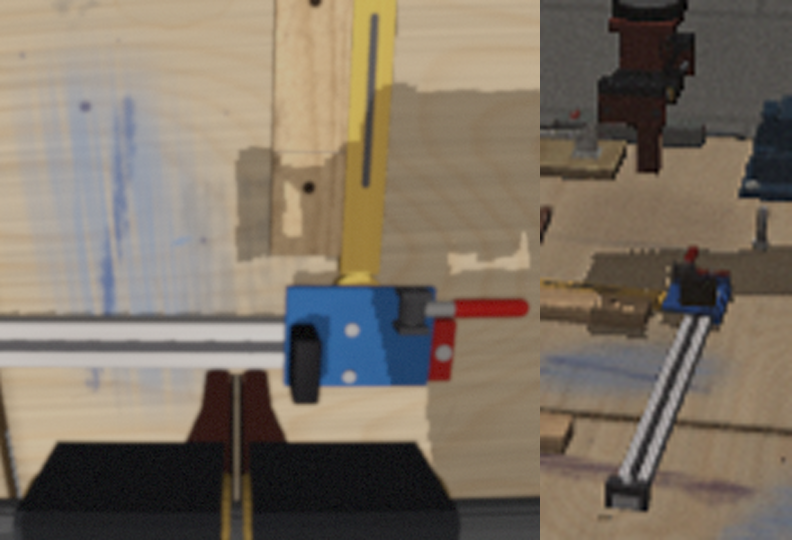

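The picture shows the carriage against the red stop at (438,345), the lever level at (480,310), and the strip flush on the blade's left edge at (350,150). The gripper is clear of everything, so I hand in.

```bash
python3 -c "
from workcell import ctrl
print(ctrl.close_job())"
```

```text
the job is handed in; nothing more can be done
None
```

The job was handed in at about 31 s of the 72 s: the blade was set flush on the strut and locked, the bevel pushed to the red stop, and the strip laid flush along the blade's left edge. The push into the stop briefly reached 80 N at the wrist, under the 120 N limit.

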